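# Level the nuts and clip the lid on the tub

## Task

The hex nuts are heaped up in the blue tub, so its lid cannot go on: spread them out over the tub's floor, into both halves of it, until they lie in a single layer, none on top of another and all inside. Then put the clear, yellow-rimmed lid on the tub and press it down past the two red spring catches; when it suddenly gives, keep pressing until it is fully home and both catches have sprung back over its rim. Finish while still holding the lid down with a firm push, as I will put the strap round it: do not let go, and leave the spray can, the cup and the spanner where they are.

Things in the scene. Friction and masses are not known exactly. Their poses are not given: they have to be found in the camera images.
- tub: blue open plastic tub screwed to the bench (it does not move): 130 mm along its x, 200 mm along its y, 48 mm high, walls and floor 4 mm. Origin at the centre of its underside, on the bench; z up. A red spring catch, up to 72 mm above the bench and 40 mm wide, stands outside the middle of each short side (+y and -y ends); the inside of the tub stays free
- lid: loose lid, about 180 g: plate 130 mm along its x, 200 mm along its y, 5 mm thick, clear with a yellow rim; under it a tapered skirt 9 mm deep drops inside the tub's walls with 1.5 mm play (4 mm at its lower edge). Origin at the centre of the skirt's underside, on the bench at the start; z up. Fits either way round, long side along the tub's. Fully home: origin 39 mm above the bench
- lid_handle (a point): centre of the grip bar of the lid's black bridge handle: bar 70 mm along the lid's x, 16 mm wide along its y, 20 mm tall (12 mm free under it); the point is 21 mm above the plate's top and 35 mm above the lid's origin, on the lid's middle; axes as the lid's
- catch_left (a joint): hinge of the red spring catch at the tub's +y end, rad: 0 sprung in, up to 0.35 bent out, springs back by itself. Its ramp faces in and runs down to a lip 55 mm above the bench that overhangs the lid's edge by 5 mm. The lid meets the ramps with its origin about 56 mm above the bench; about 0.12 rad while the lid's edge passes
- catch_right (a joint): the same for the catch at the tub's -y end. Pressing the lid past both catches takes 10 to 15 N in all; the force falls off suddenly with the lid's origin about 46 mm above the bench, then the lid goes on down to its seat at 39 mm, where the lips snap over the plate's edges
- nut0: zinc-plated high hex nut, 24 mm across flats, 27.7 mm across corners, 24 mm tall, 60 g; origin at its centre, so 16 mm above the tub's underside when it lies flat on the tub's floor (standing or on a flat alike)
- nut1: zinc-plated high hex nut, 24 mm across flats, 27.7 mm across corners, 24 mm tall, 60 g; origin at its centre, so 16 mm above the tub's underside when it lies flat on the tub's floor (standing or on a flat alike)
- nut2: zinc-plated high hex nut, 24 mm across flats, 27.7 mm across corners, 24 mm tall, 60 g; origin at its centre, so 16 mm above the tub's underside when it lies flat on the tub's floor (standing or on a flat alike)
- nut3: zinc-plated high hex nut, 24 mm across flats, 27.7 mm across corners, 24 mm tall, 60 g; origin at its centre, so 16 mm above the tub's underside when it lies flat on the tub's floor (standing or on a flat alike)
- nut4: zinc-plated high hex nut, 24 mm across flats, 27.7 mm across corners, 24 mm tall, 60 g; origin at its centre, so 16 mm above the tub's underside when it lies flat on the tub's floor (standing or on a flat alike)
- nut5: zinc-plated high hex nut, 24 mm across flats, 27.7 mm across corners, 24 mm tall, 60 g; origin at its centre, so 16 mm above the tub's underside when it lies flat on the tub's floor (standing or on a flat alike)
- nut6: zinc-plated high hex nut, 24 mm across flats, 27.7 mm across corners, 24 mm tall, 60 g; origin at its centre, so 16 mm above the tub's underside when it lies flat on the tub's floor (standing or on a flat alike)
- nut7: zinc-plated high hex nut, 24 mm across flats, 27.7 mm across corners, 24 mm tall, 60 g; origin at its centre, so 16 mm above the tub's underside when it lies flat on the tub's floor (standing or on a flat alike)
- nut8: zinc-plated high hex nut, 24 mm across flats, 27.7 mm across corners, 24 mm tall, 60 g; origin at its centre, so 16 mm above the tub's underside when it lies flat on the tub's floor (standing or on a flat alike)
- spray_can: bystander: white and silver spray can with a red cap, 66 mm diameter, 195 mm tall; origin at the centre of its foot
- cup: bystander: orange-brown cup, 76 mm diameter, 95 mm tall; origin at the centre of its foot
- spanner: bystander: steel spanner 190 mm long, lying flat; origin under its middle, x along it

How it is judged (in metres and radians):
On the way, in this order (a step that is already met when the one before it is completed fails the run):
1. the nuts lie in a single layer in the tub, some in both halves of it (z of each of nut0, nut1, nut2, nut3, nut4, nut5, nut6, nut7, nut8 in the frame of tub below 0.027 m and x of nut0 in the frame of tub between -0.061 and 0.061 m and y of nut0 in the frame of tub between -0.096 and 0.096 m and x of nut1 in the frame of tub between -0.061 and 0.061 m and y of nut1 in the frame of tub between -0.096 and 0.096 m and x of nut2 in the frame of tub between -0.061 and 0.061 m and y of nut2 in the frame of tub between -0.096 and 0.096 m and x of nut3 in the frame of tub between -0.061 and 0.061 m and y of nut3 in the frame of tub between -0.096 and 0.096 m and x of nut4 in the frame of tub between -0.061 and 0.061 m and y of nut4 in the frame of tub between -0.096 and 0.096 m and x of nut5 in the frame of tub between -0.061 and 0.061 m and y of nut5 in the frame of tub between -0.096 and 0.096 m and x of nut6 in the frame of tub between -0.061 and 0.061 m and y of nut6 in the frame of tub between -0.096 and 0.096 m and x of nut7 in the frame of tub between -0.061 and 0.061 m and y of nut7 in the frame of tub between -0.096 and 0.096 m and x of nut8 in the frame of tub between -0.061 and 0.061 m and y of nut8 in the frame of tub between -0.096 and 0.096 m and y of any of nut1, nut2, nut3, nut4, nut5, nut6, nut7, nut8 in the frame of tub above 0 m and y of any of nut0, nut2, nut3, nut4, nut5, nut6, nut7, nut8 in the frame of tub above 0 m and y of any of nut0, nut1, nut3, nut4, nut5, nut6, nut7, nut8 in the frame of tub above 0 m and y of any of nut0, nut1, nut2, nut4, nut5, nut6, nut7, nut8 in the frame of tub above 0 m and y of any of nut0, nut1, nut2, nut3, nut5, nut6, nut7, nut8 in the frame of tub above 0 m and y of any of nut0, nut1, nut2, nut3, nut4, nut6, nut7, nut8 in the frame of tub above 0 m and y of any of nut0, nut1, nut2, nut3, nut4, nut5, nut7, nut8 in the frame of tub above 0 m and y of any of nut0, nut1, nut2, nut3, nut4, nut5, nut6, nut8 in the frame of tub above 0 m and y of any of nut0, nut1, nut2, nut3, nut4, nut5, nut6, nut7 in the frame of tub above 0 m and y of any of nut1, nut2, nut3, nut4, nut5, nut6, nut7, nut8 in the frame of tub below 0 m and y of any of nut0, nut2, nut3, nut4, nut5, nut6, nut7, nut8 in the frame of tub below 0 m and y of any of nut0, nut1, nut3, nut4, nut5, nut6, nut7, nut8 in the frame of tub below 0 m and y of any of nut0, nut1, nut2, nut4, nut5, nut6, nut7, nut8 in the frame of tub below 0 m and y of any of nut0, nut1, nut2, nut3, nut5, nut6, nut7, nut8 in the frame of tub below 0 m and y of any of nut0, nut1, nut2, nut3, nut4, nut6, nut7, nut8 in the frame of tub below 0 m and y of any of nut0, nut1, nut2, nut3, nut4, nut5, nut7, nut8 in the frame of tub below 0 m and y of any of nut0, nut1, nut2, nut3, nut4, nut5, nut6, nut8 in the frame of tub below 0 m and y of any of nut0, nut1, nut2, nut3, nut4, nut5, nut6, nut7 in the frame of tub below 0 m), for 0.3 s.
2. the lid is fully home and both catches have sprung over its rim (z of lid in the frame of tub between 0.036 and 0.0405 m and horizontal distance between lid and tub below 0.006 m and angle between the z axis of lid and the z axis of tub, either way round below 0.03 rad and angle between the y axis of lid and the y axis of tub, either way round below 0.08 rad and value of joint each of catch_left, catch_right below 0.04 rad), for 0.2 s.
At the end, for the whole second after the job is handed in: Lid on the tub's rim within 1.5 mm in height and 6 mm sideways, level, both catches sprung back (below 0.04 rad); the robot presses it on with more than 6 N; all nuts in the tub in one layer, centres below 27 mm, at least two in each half of its length; bystanders within 30 mm of their places (all of step 1 and all of step 2 and contact force between lid and tub above 6 N and contact force between any of the fingers, the arm and lid above 3 N and distance of each of spray_can, cup, spanner from where it was at the start of the episode below 0.03 m); the arm keeps its last pose, push and grip.
It fails at once if the spray can is knocked away or over (distance of spray_can from where it was at the start of the episode above 0.03 m or angle between spray_can's own z axis and vertical above 0.5 rad).
It fails at once if the cup is knocked away or over (distance of cup from where it was at the start of the episode above 0.03 m or angle between cup's own z axis and vertical above 0.5 rad).
It fails at once if the spanner is knocked away or over (distance of spanner from where it was at the start of the episode above 0.03 m).
It also fails if it takes over 72 s, if anything falls off the work surface, if the arm or the gripper's body presses on something with over 40 N, if the wrist force passes 120 N, or if a joint passes its speed limit or range.

## Robot

A 6-joint arm with a two-finger parallel gripper is mounted at the origin on the work surface. World frame = base frame: x ahead of the robot, y to its left, z up, the work surface at z = 0. Lengths are in m, angles in degrees, forces in N, time in s.
With the tool pointing down it reaches from about 0.35 to 0.875 m from the base axis. Payload 4.2 kg.
Tool frame: the origin (TCP) lies on the centre line of the jaws, within the pads' length; the fingertips stand 25 mm ahead of it and the grasp point (between the pads) lies 6 mm ahead of it (finger_overhang is the distance from the TCP to the fingertips, in m); z points along the fingers, y is the line along which they close (so a half turn about z gives the same grasp; the last joint's range is limited). The gripper opens to 87 mm and grips with 3 to 60 N. Pads are 19 mm wide; open, the fingers measure 117 mm over their backs; the gripper's body (75 mm by 190 mm) begins 51 mm behind the grasp point.
Start: joints at [-61.329, 22.042, 0.453, 0, -68.411, -14.817], TCP at [0.15, -0.607, 0.248] pointing down, gripper open.
Joint ranges: [-179.83, 179.83], [-69.29, 118.12], [-61.27, 80.66], [-181.25, 117.63], [-171.15, -9.14], [-177.46, 177.46]. Speed limits (degrees/s): [159.86, 159.86, 180, 180, 180, 180].

## Interface

Orientations are given as a 3x3 rotation matrix whose columns are the frame's x, y, z axes.
In Python, from station import sense, capture, finish_job, spot_in, tip_of, finger_overhang gives the robot as it stands. The module is installed in compiled form; this text tells all that it offers.
- The arm moves only by the tool servo_tool, never from a script. Its arguments are lists of equal length, an entry for each row: "slide": the shift along the tool's x, y, z in m, a list of three; "spin": the turn about the tool's z in degrees; "grip": the closure, from 0 (fully open) to 1 (shut). A call has exactly 5 rows; each row is the pose to reach, as a shift and turn from the pose commanded when the call began, along the tool's axes at that moment; what a row does not reach only later rows make up. A row lasts 1/12 s, in which the tool goes at most 41.7 mm and 7.16 degrees, less where a joint would pass 70% of its speed; a pose out of reach is approached as far as the arm can. A call with a gripper value outside its range is refused whole. The fingers move at their own pace and stop on an object; the grip force is fixed at half the most. Time passes only in rows, so rows that repeat a pose let the fingers close, or fill a call up. It gives the time, the measured TCP pose, the force, the opening and the grip force at its end, in the units of the state.
- sense(): the state, without advancing time (a new reading comes with each control period).
- capture(name): name is "scene" or "top"; returns a dict with "pixels" (384x512x3 uint8, blue, green, red), "depth" (384x512 float32, m along the optical axis (not along the pixel's ray), 0 where there is no reading), "fx", "fy", "cx", "cy" (pixels), "k1" (the pictures are not rectified: a ray, as slopes to the right and down, at radius r is drawn at 1 + k1 r^2 times it, then the intrinsics apply), "R" (3x3) and "t" (3): a world point X has camera coordinates R X + t. Camera axes: x right, y down, z forward; pixel columns grow to the right and rows downward; lengths in m; the calibration is good to about 2 mm. A picture is of the moment at which its call begins.
- finish_job(): hands the job in; it is judged then, once.
Trained networks look in the newest picture that a camera, given by its name, has taken for a name from the list of things; names that differ only in an ending like _2 or _b are one class to them, and where a whole thing is asked for, a point or a joint stands for the part that bears it (a point fixed in the world has none). Each returns a list of dicts, best first, with "conf" (0 to 1); they miss things now and then, are a little off and sometimes report something else, mostly with a low value. They report only what shows in the picture. A call takes as long as a camera call.
- spot_in(thing, camera): "point" ([x, y, z] in m, in world coordinates, good to about 4 mm: the middle of the surface that is visible of it).
- tip_of(thing, camera): "point" ([x, y, z] in m, in world coordinates, good to about 4 mm: a listed point, or the origin of a listed thing).
The state is a dict: "time_s": time; "joints": joint angles; "joint_velocities": joint speeds; "effort": joint torques, N m; "tcp_pos": TCP position; "ee_rot": TCP orientation; "wrist_force": force on the tool from outside, world axes, zero at the start; "moment": the same for the moment, N m; "gripper_width": opening from 0.0 (shut) to 1.0 (fully open); "gripper_force": force on a finger pad.
Only numpy, scipy, OpenCV 4.12 (cv2) and the standard library are available. Lean on these libraries where they do the work, as an engineer would, in place of code of your own. Each camera call takes 0.05 s, during which the arm holds its last target. There are 200 camera calls.

## Working session

There is one attempt and no reset: what is moved stays moved. The work goes in short steps, Python scripts to look and compute and a tool call to move; the robot and the scene stay as the last step left them, time stands still between calls to the robot, and variables do not carry over. Pictures are saved under pics/ and viewed, at most 10 in all, crops included, and the job is handed in when it is done.

Besides the shell and the picture viewer there is one more tool, called after "Call:" as name(argument=value, ...) on one line, values as JSON. servo_tool: Moves the arm, as the interface text tells. Its arguments: {"type":"object","properties":{"slide":{"type":"array"},"spin":{"type":"array"},"grip":{"type":"array"}},"required":["slide","spin","grip"]}

```bash
mkdir -p pics; cat > h.py <<'E'
import numpy as np, cv2
from station import *
def world(c,u,v,z=None):
    """pixel -> world, by depth"""
    K=np.array([[c['fx'],0,c['cx']],[0,c['fy'],c['cy']],[0,0,1]],float)
    p=cv2.undistortPoints(np.array([[[u,v]]],float),K,np.array([c['k1'],0,0,0,0]))[0,0]
    R=np.array(c['R']);t=np.array(c['t']); r=np.array([p[0],p[1],1.])
    if z is None:
        return R.T@(r*c['depth'][int(round(v)),int(round(u))]-t)
    o=-R.T@t; d=R.T@r; return o+d*(z-o[2])/d[2]
def cloud(c):
    h,w=c['depth'].shape
    K=np.array([[c['fx'],0,c['cx']],[0,c['fy'],c['cy']],[0,0,1]],float)
    uv=np.stack(np.meshgrid(np.arange(w),np.arange(h)),-1).reshape(-1,1,2).astype(float)
    p=cv2.undistortPoints(uv,K,np.array([c['k1'],0,0,0,0]))[:,0]
    d=c['depth'].reshape(-1,1); P=np.hstack([p,np.ones((len(p),1))])*d
    return ((P-np.array(c['t']))@np.array(c['R'])).reshape(h,w,3)
E
python3 - <<'E'
from h import *
np.set_printoptions(precision=4,suppress=True)
s=sense();print(s['time_s'],s['tcp_pos'],s['ee_rot'],s['wrist_force'],finger_overhang)
for n in('top','scene'):
    c=capture(n);cv2.imwrite(f'pics/{n}0.png',c['pixels'])
    print(n,np.array(c['t'])@-np.array(c['R']))
    for th in('tub','lid','lid_handle','catch_left','catch_right','nut0','spray_can','cup','spanner'):
        print(th,[(round(d['conf'],2),np.round(d['point'],3).tolist()) for d in tip_of(th,n)[:9]])
E
```

```text
0.0 [ 0.1495 -0.6063  0.2464] [[-0.971  -0.2392 -0.0006]
 [-0.2392  0.971   0.0021]
 [ 0.0001  0.0022 -1.    ]] [-0.4233 -0.355  -0.2527] 0.025
top [ 0.57   -0.0004  0.8121]
tub [(0.79, [0.581, -0.185, 0.001])]
lid [(0.67, [0.595, -0.143, 0.04]), (0.62, [0.539, 0.195, -0.002])]
lid_handle [(0.69, [0.626, -0.165, 0.017]), (0.61, [0.543, 0.194, 0.039]), (0.51, [0.741, 0.027, -0.0])]Traceback (most recent call last):
  File "<stdin>", line 8, in <module>
ValueError: it knows: cup, lid, lid_handle, nut, spanner, spray_can, tub
```

```bash
python3 -c "
import cv2,numpy as np
cv2.imwrite('pics/both0.png',cv2.resize(np.vstack([cv2.imread('pics/top0.png'),cv2.imread('pics/scene0.png')]),(400,600)))"
```

```text
[ WARN:0@0.025] global loadsave.cpp:275 findDecoder imread_('pics/scene0.png'): can't open/read file: check file path/integrity
Traceback (most recent call last):
ValueError: all the input arrays must have same number of dimensions, but the array at index 0 has 3 dimension(s) and the array at index 1 has 2 dimension(s)
```

View pics/top0.png

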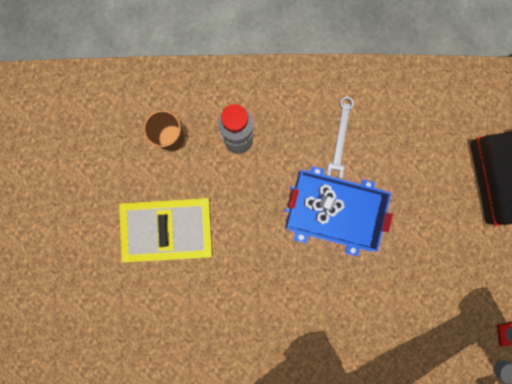

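The top view shows the tub at about (338,211) and tilted, with the nuts heaped around (325,203). The lid is at (165,230), the can at (236,128), the cup at (163,130) and the spanner at (341,135), with its end right by the tub. Next I'll measure these and take a second view.

```bash
python3 - <<'E'
from h import *
np.set_printoptions(precision=4,suppress=True)
c=capture('top');X=cloud(c);hsv=cv2.cvtColor(c['pixels'],cv2.COLOR_BGR2HSV)
H,S,V=hsv[...,0],hsv[...,1],hsv[...,2]
def rect(m,lab):
    P=X[m][:,:2].astype(np.float32)
    r=cv2.minAreaRect(P);print(lab,len(P),r,np.median(X[m][:,2]));return r
win=np.zeros_like(H,bool);win[150:270,270:410]=1
blue=(H>100)&(H<128)&(S>120)&win
m=blue&(X[...,2]>.042)&(X[...,2]<.054)
n,l,st,_=cv2.connectedComponentsWithStats(m.astype(np.uint8),connectivity=8);rect(l==1+np.argmax(st[1:,4]),'tub rim')
red=((H<6)|(H>174))&(S>150)&win
n,l,st,ce=cv2.connectedComponentsWithStats(red.astype(np.uint8))
for i in range(1,n):
    if st[i,4]>15: print('catch',X[l==i].mean(0),X[l==i].max(0),st[i,4])
yel=(H>22)&(H<36)&(S>130)
n,l,st,_=cv2.connectedComponentsWithStats(yel.astype(np.uint8));rect(l==1+np.argmax(st[1:,4]),'lid rim')
w2=np.zeros_like(win);w2[200:260,120:210]=1
h=w2&(X[...,2]>.03);rect(h,'handle')
print('handle top',np.median(X[h],0), X[w2&(V<60)].mean(0))
g=win&(S<60)&(X[...,2]<.2);print('heap',X[g].mean(0),X[g].max(0),X[g].min(0))
for n in ('nut','spray_can','cup','spanner','tub'):
    print(n,[(round(d['conf'],2),np.round(d['point'],3).tolist()) for d in tip_of(n,'top')[:11]])
cv2.imwrite('pics/t1.png',cv2.resize(c['pixels'][160:260,280:400],(720,600),interpolation=cv2.INTER_CUBIC))
c=capture('scene');cv2.imwrite('pics/scene0.png',c['pixels']);print(-np.array(c['R']).T@c['t'])
E
```

```text
tub rim 252 ((0.5365285277366638, -0.1750328242778778), (0.19952444732189178, 0.04389490932226181), 75.15458679199219) 0.04752972565919399
catch [ 0.6041 -0.0862  0.0621] [ 0.6221 -0.079   0.072 ] 85
catch [ 0.5512 -0.2847  0.0618] [ 0.5685 -0.2758  0.0724] 119
lid rim 1988 ((0.542303740978241, 0.14886438846588135), (0.1346353441476822, 0.30095183849334717), 2.8538784980773926) 0.013715265312510203
handle 311 ((0.538303017616272, 0.10167200863361359), (0.2023862898349762, 0.06897576153278351), 88.45284271240234) 0.044282993849251356
handle top [0.5432 0.1909 0.0443] [0.542  0.1863 0.0396]
heap [ 0.608  -0.171   0.0274] [ 0.7162 -0.0731  0.0783] [ 0.4749 -0.3191 -0.005 ]
nut [(0.63, [0.596, -0.133, 0.018]), (0.57, [0.595, -0.189, 0.019]), (0.54, [0.566, -0.155, 0.013]), (0.54, [0.596, -0.142, 0.041]), (0.53, [0.596, -0.152, 0.066]), (0.51, [0.576, -0.168, 0.041]), (0.43, [0.607, -0.168, 0.039]), (0.42, [0.625, -0.165, 0.018])]
spray_can [(0.66, [0.746, 0.028, 0.002])]
cup [(0.77, [0.751, 0.184, -0.001]), (0.49, [0.564, -0.156, 0.015]), (0.25, [0.744, 0.028, 0.003])]
spanner []
tub [(0.91, [0.582, -0.182, -0.0])]
[ 1.1613 -0.3995  0.7313]
```

View pics/t1.png

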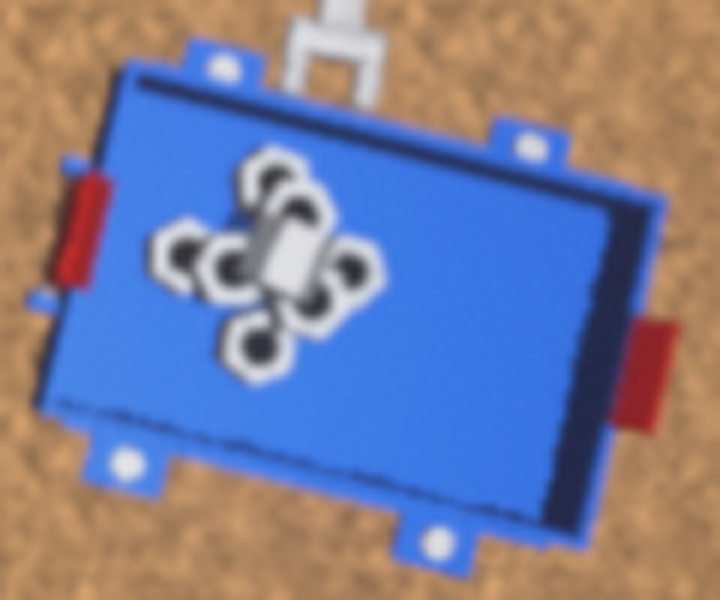

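View pics/scene0.png

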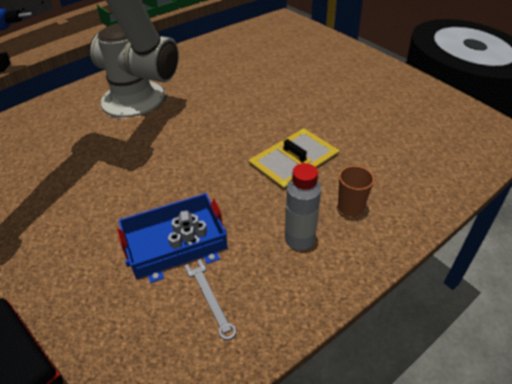

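The crop shows four or more nuts in the bottom layer, three on top of them and one lying across the peak, all in the +y half of the tub. The scene view agrees, and the spanner end is near the tub's far wall. Next I'll refine the tub and lid poses.

```bash
cat >> h.py <<'E'
def fit(P,yaw0):
    """outer 130x200 rectangle fit: yaw (deg), centre"""
    best=None
    for a in np.arange(yaw0-8,yaw0+8,.25):
        r=np.radians(a);ex=np.array([np.cos(r),np.sin(r)]);ey=np.array([-ex[1],ex[0]])
        x,y=P[:,:2]@ex,P[:,:2]@ey
        lo=[np.percentile(q,.5) for q in(x,y)];hi=[np.percentile(q,99.5) for q in(x,y)]
        A=(hi[0]-lo[0])*(hi[1]-lo[1]); m=(ex*(hi[0]+lo[0])+ey*(hi[1]+lo[1]))/2
        if best is None or A<best[0]: best=(A,a,m.round(4),(hi[0]-lo[0]).round(4),(hi[1]-lo[1]).round(4))
    return best
E
python3 - <<'E'
from h import *
c=capture('top');X=cloud(c);hsv=cv2.cvtColor(c['pixels'],cv2.COLOR_BGR2HSV);H,S,V=cv2.split(hsv)
d=np.linalg.norm(X[...,:2]-[.58,-.184],axis=-1)
m=(H>100)&(H<128)&(S>100)&(d<.14)&(X[...,2]>.04)&(X[...,2]<.056);print(m.sum(),fit(X[m],-15))
d=np.linalg.norm(X[...,:2]-[.542,.191],axis=-1)
m=(H>22)&(H<36)&(S>130)&(d<.14)&(X[...,2]>.008)&(X[...,2]<.02);print(m.sum(),fit(X[m],0))
h=(d<.08)&(X[...,2]>.04)&(X[...,2]<.056);r=cv2.minAreaRect(X[h][:,:2].astype(np.float32));print(r,h.sum())
E
```

```text
534 (np.float64(0.025967440346458825), np.float64(-15.25), array([ 0.5787, -0.1865]), np.float64(0.1304), np.float64(0.1991))
2177 (np.float64(0.026135199643229974), np.float64(3.0), array([0.5407, 0.1927]), np.float64(0.1305), np.float64(0.2003))
((0.5410863161087036, 0.19313065707683563), (0.06894825398921967, 0.01714448630809784), 3.565197467803955) 257
```

Call:
servo_tool(slide=[[-0.0283,0.0188,0.006],[-0.0566,0.0376,0.012],[-0.0849,0.0564,0.018],[-0.1132,0.0752,0.024],[-0.1415,0.094,0.03]], spin=[0,0,0,0,0], grip=[0.77,0.77,0.77,0.77,0.77])

```text
time_s: 1.02
tcp_pos: [0.2653, -0.4805, 0.2175]
ee_rot: [[-0.971, -0.239, 0.0], [-0.239, 0.971, -0.0], [-0.0, -0.0, -1.0]]
wrist_force: [0.9, -0.0, 0.4]
gripper_width: 0.707
gripper_force: 0.0
```

Call:
servo_tool(slide=[[-0.0283,0.0188,0.006],[-0.0566,0.0376,0.012],[-0.0849,0.0564,0.018],[-0.1132,0.0752,0.024],[-0.1415,0.094,0.03]], spin=[0,0,0,0,0], grip=[0.77,0.77,0.77,0.77,0.77])

```text
time_s: 1.43
tcp_pos: [0.3804, -0.3552, 0.1876]
ee_rot: [[-0.971, -0.24, 0.001], [-0.24, 0.971, -0.0], [-0.001, -0.001, -1.0]]
wrist_force: [0.6, -0.2, 0.9]
gripper_width: 0.324
gripper_force: 0.0
```

Call:
servo_tool(slide=[[-0.0283,0.0188,0.006],[-0.0566,0.0376,0.012],[-0.0849,0.0564,0.018],[-0.1132,0.0752,0.024],[-0.1415,0.094,0.03]], spin=[0,0,0,0,0], grip=[0.77,0.77,0.77,0.77,0.77])

```text
time_s: 1.85
tcp_pos: [0.4954, -0.2299, 0.1576]
ee_rot: [[-0.971, -0.24, 0.001], [-0.24, 0.971, -0.0], [-0.001, -0.0, -1.0]]
wrist_force: [0.1, 0.3, -0.6]
gripper_width: 0.231
gripper_force: 0.0
```

Call:
servo_tool(slide=[[-0.0283,0.0188,0.006],[-0.0566,0.0376,0.012],[-0.0849,0.0564,0.018],[-0.1132,0.0752,0.024],[-0.1415,0.094,0.03]], spin=[-6,-12,-18,-24,-30], grip=[0.77,0.77,0.77,0.77,0.77])

```text
time_s: 2.27
tcp_pos: [0.6102, -0.1047, 0.1274]
ee_rot: [[-0.717, -0.697, 0.0], [-0.697, 0.717, -0.0], [-0.0, -0.0, -1.0]]
wrist_force: [0.1, -0.0, -0.3]
gripper_width: 0.231
gripper_force: 0.0
```

Call:
servo_tool(slide=[[0,0,0],[0,0,0],[0,0,0],[0,0,0],[0,0,0]], spin=[-7,-14,-21,-28,-31], grip=[0.77,0.77,0.77,0.77,0.77])

```text
time_s: 2.68
tcp_pos: [0.6094, -0.106, 0.1275]
ee_rot: [[-0.256, -0.967, 0.0], [-0.967, 0.256, -0.0], [0.0, -0.0, -1.0]]
wrist_force: [-0.3, 0.7, 0.0]
gripper_width: 0.23
gripper_force: 0.0
```

```bash
cat >> h.py <<'E'
TUB=np.array([.5787,-.1865]);a=np.radians(-15.25);EX=np.array([np.cos(a),np.sin(a)]);EY=np.array([-EX[1],EX[0]])
def tub(p): d=np.asarray(p)[...,:2]-TUB; return np.stack([d@EX,d@EY,np.asarray(p)[...,2]],-1)
def untub(x,y,z): return np.append(TUB+x*EX+y*EY,z)
def to(p):
    s=sense();R=np.array(s['ee_rot']);print('t',s['time_s'],'tcp',s['tcp_pos'],'tub',tub(s['tcp_pos']).round(4),'F',np.round(s['wrist_force'],1),'w',s['gripper_width'],s['gripper_force'])
    print('tool y heading',np.degrees(np.arctan2(R[1,1],R[0,1])).round(2),'slide',(R.T@(np.array(p)-s['tcp_pos'])).round(4))
E
python3 -c "
from h import *
to(untub(.008,.083,.1));to(untub(.008,-.05,.059))"
```

```text
t 2.6833 tcp [ 0.60935241 -0.10602484  0.12749695] tub [0.0084 0.0857 0.1275] F [-0.3  0.7  0. ] w 0.23024961253397208 0.0
tool y heading 165.16 slide [0.0027 0.0004 0.0275]
t 2.6833 tcp [ 0.60935241 -0.10602484  0.12749695] tub [0.0084 0.0857 0.1275] F [-0.3  0.7  0. ] w 0.23024961253397208 0.0
tool y heading 165.16 slide [0.1357 0.0014 0.0685]
```

Call:
servo_tool(slide=[[0.003,0,0.02],[0.003,0,0.04],[0.003,0,0.06],[0.003,0,0.068],[0.003,0,0.068]], spin=[0,0,0,0,0], grip=[0.77,0.77,0.77,0.77,0.77])

```text
time_s: 3.1
tcp_pos: [0.607, -0.1092, 0.0573]
ee_rot: [[-0.262, -0.965, -0.005], [-0.965, 0.262, -0.0], [0.001, 0.005, -1.0]]
wrist_force: [0.0, -0.2, 0.4]
gripper_width: 0.231
gripper_force: 0.0
```

Call:
servo_tool(slide=[[0.007,0,0],[0.014,0,0],[0.021,0,0],[0.028,0,0],[0.035,0,0]], spin=[0,0,0,0,0], grip=[0.77,0.77,0.77,0.77,0.77])

```text
time_s: 3.52
tcp_pos: [0.5994, -0.1437, 0.0606]
ee_rot: [[-0.262, -0.965, 0.002], [-0.965, 0.262, 0.0], [-0.001, -0.002, -1.0]]
wrist_force: [-0.5, 0.8, 0.3]
gripper_width: 0.233
gripper_force: 0.5
```

Call:
servo_tool(slide=[[0.007,0,0],[0.014,0,0],[0.021,0,0],[0.028,0,0],[0.035,0,0]], spin=[0,0,0,0,0], grip=[0.77,0.77,0.77,0.77,0.77])

```text
time_s: 3.93
tcp_pos: [0.5898, -0.1775, 0.0595]
ee_rot: [[-0.261, -0.965, -0.0], [-0.965, 0.261, -0.0], [0.0, 0.0, -1.0]]
wrist_force: [-0.5, 0.5, 0.3]
gripper_width: 0.23
gripper_force: 0.3
```

Call:
servo_tool(slide=[[0.007,0,0],[0.014,0,0],[0.021,0,0],[0.028,0,0],[0.035,0,0]], spin=[0,0,0,0,0], grip=[0.77,0.77,0.77,0.77,0.77])

```text
time_s: 4.35
tcp_pos: [0.5811, -0.2113, 0.0599]
ee_rot: [[-0.261, -0.965, 0.001], [-0.965, 0.261, -0.0], [0.0, -0.001, -1.0]]
wrist_force: [0.0, -0.6, 0.3]
gripper_width: 0.228
gripper_force: 0.3
```

Call:
servo_tool(slide=[[0.007,0,0],[0.014,0,0],[0.014,0,-0.03],[0,0,-0.07],[-0.02,0,-0.11]], spin=[0,0,0,0,0], grip=[0.77,0.77,0.77,0.77,0.77])

```text
time_s: 4.77
tcp_pos: [0.584, -0.1939, 0.1659]
ee_rot: [[-0.264, -0.965, -0.005], [-0.965, 0.264, 0.0], [0.001, 0.005, -1.0]]
wrist_force: [1.1, 0.5, 0.9]
gripper_width: 0.231
gripper_force: 0.0
```

```bash
python3 -c "
from h import *
to(untub(0,0,.1))
c=capture('scene');cv2.imwrite('pics/s2.png',c['pixels'])
for n in('scene','top'):
    if n=='top': c=capture(n)
    print([(round(d['conf'],2),tub(np.array(d['point'])).round(3).tolist()) for d in tip_of('nut0',n)])
im=capture('scene')['pixels'][180:290,100:250];t=c['pixels'][150:270,280:400]
cv2.imwrite('pics/s2.png',np.hstack([cv2.resize(im,(400,400),interpolation=2),cv2.resize(t,(400,400),interpolation=2)]))"
```

```text
t 4.7667 tcp [ 0.58402836 -0.193897    0.16586532] tub [ 0.0071 -0.0057  0.1659] F [1.1 0.5 0.9] w 0.2308412927385469 0.0
tool y heading 164.7 slide [-0.0058  0.0068  0.0659]
[(0.63, [0.021, -0.025, 0.016]), (0.62, [0.012, 0.033, 0.019]), (0.61, [-0.018, 0.029, 0.017]), (0.6, [0.004, 0.059, 0.014]), (0.5, [0.033, 0.036, 0.018]), (0.49, [0.05, -0.074, 0.016]), (0.44, [0.024, -0.055, 0.014]), (0.43, [-0.016, -0.035, 0.012]), (0.38, [0.041, 0.005, 0.016])]
[(0.36, [0.106, 0.251, 0.001]), (0.23, [-0.135, 0.355, 0.037])]
```

View pics/s2.png

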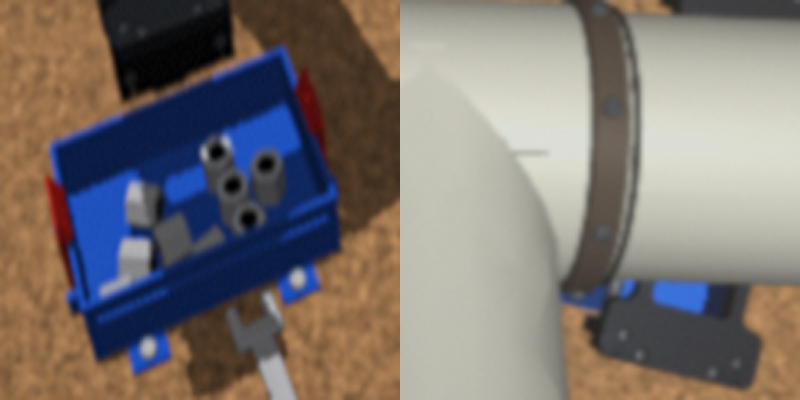

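The tub crop and the network agree: nine nuts, all centred about 16 mm high, five in the +y half and four in the -y half. The arm hides them from the top camera, so I'll check again on the way to the lid.

Call:
servo_tool(slide=[[-0.0241,0.0095,0],[-0.0482,0.019,0],[-0.0723,0.0285,0],[-0.0964,0.038,0],[-0.1205,0.0475,0]], spin=[0,0,0,0,0], grip=[0.77,0.77,0.77,0.4,0])

```text
time_s: 5.43
tcp_pos: [0.5697, -0.0637, 0.1639]
ee_rot: [[-0.263, -0.965, -0.005], [-0.965, 0.263, -0.0], [0.002, 0.005, -1.0]]
wrist_force: [0.0, 0.0, -0.5]
gripper_width: 0.312
gripper_force: 0.0
```

Call:
servo_tool(slide=[[-0.0241,0.0095,0],[-0.0482,0.019,0],[-0.0723,0.0285,0],[-0.0964,0.038,0],[-0.1205,0.0475,0]], spin=[0,0,0,0,0], grip=[0,0,0,0,0])

```text
time_s: 5.85
tcp_pos: [0.5555, 0.0649, 0.164]
ee_rot: [[-0.262, -0.965, -0.005], [-0.965, 0.262, -0.001], [0.003, 0.004, -1.0]]
wrist_force: [-0.0, 0.2, -0.1]
gripper_width: 0.675
gripper_force: 0.0
```

Call:
servo_tool(slide=[[-0.0241,0.0095,0.01],[-0.0482,0.019,0.02],[-0.0723,0.0285,0.03],[-0.0964,0.038,0.04],[-0.1205,0.0475,0.045]], spin=[7,14,21,28,35], grip=[0,0,0,0,0])

```text
time_s: 6.27
tcp_pos: [0.5407, 0.193, 0.1177]
ee_rot: [[-0.772, -0.635, -0.006], [-0.635, 0.772, -0.003], [0.007, 0.001, -1.0]]
wrist_force: [0.3, -1.2, 0.2]
gripper_width: 0.983
gripper_force: 0.0
```

Call:
servo_tool(slide=[[0,0,0],[0,0,0],[0,0,0],[0,0,0],[0,0,0]], spin=[7,14,21,28,35], grip=[0,0,0,0,0])

```text
time_s: 6.68
tcp_pos: [0.5415, 0.1922, 0.1188]
ee_rot: [[-0.997, -0.078, -0.004], [-0.078, 0.997, -0.003], [0.005, -0.002, -1.0]]
wrist_force: [-0.4, -0.0, -0.1]
gripper_width: 1.002
gripper_force: 0.0
```

```bash
python3 -c "
from h import *
to([.541,.193,.041])
c=capture('top');X=cloud(c)
T=tub(X);m=(abs(T[...,0])<.059)&(abs(T[...,1])<.094);print('max z in tub',np.sort(T[m][:,2])[-15:].round(3), (T[m][:,2]>.032).sum())
print([(round(d['conf'],2),tub(np.array(d['point'])).round(3).tolist()) for d in tip_of('nut0','top')])
im=c['pixels'][160:260,280:400];t=c['pixels'][170:290,100:244]
cv2.imwrite('pics/t3.png',np.hstack([cv2.resize(im,(400,333),interpolation=2),cv2.resize(t,(400,333),interpolation=2)]))"
```

```text
t 6.6833 tcp [0.54147289 0.19218925 0.11882858] tub [-0.1355  0.3556  0.1188] F [-0.4 -0.  -0.1] w 1.001899294558405 0.0
tool y heading 94.47 slide [0.0001 0.001  0.0778]
max z in tub [0.031 0.031 0.031 0.031 0.031 0.031 0.031 0.031 0.031 0.031 0.031 0.031
 0.031 0.031 0.032] 1
[(0.69, [0.07, 0.402, 0.003]), (0.67, [0.043, -0.002, 0.017]), (0.61, [0.02, -0.02, 0.02]), (0.6, [-0.017, -0.039, 0.02]), (0.54, [-0.02, 0.026, 0.016]), (0.53, [0.028, -0.053, 0.013]), (0.52, [0.039, 0.037, 0.017]), (0.52, [0.046, -0.073, 0.018]), (0.42, [0.006, 0.035, 0.018]), (0.4, [0.001, 0.057, 0.02])]
```

View pics/t3.png

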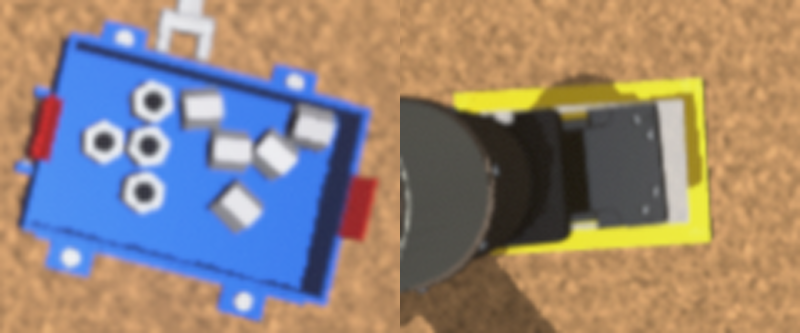

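The top view shows all nine nuts lying separately on the floor, highest point about 31 mm. Step 1 is done, so I'll grasp the lid.

Call:
servo_tool(slide=[[0,0.001,0.02],[0,0.001,0.04],[0,0.001,0.06],[0,0.001,0.07],[0,0.001,0.076]], spin=[1.3,1.3,1.3,1.3,1.3], grip=[0,0,0,0,0])

```text
time_s: 7.2
tcp_pos: [0.5414, 0.1932, 0.0428]
ee_rot: [[-0.998, -0.063, -0.004], [-0.063, 0.998, -0.003], [0.004, -0.002, -1.0]]
wrist_force: [0.1, -0.7, 0.8]
gripper_width: 0.999
gripper_force: 0.0
```

Call:
servo_tool(slide=[[0,0,0],[0,0,0],[0,0,0],[0,0,0],[0,0,0]], spin=[0,0,0,0,0], grip=[0.5,1,1,1,1])

```text
time_s: 7.62
tcp_pos: [0.543, 0.1947, 0.0462]
ee_rot: [[-0.998, -0.062, 0.002], [-0.062, 0.998, 0.001], [-0.002, 0.001, -1.0]]
wrist_force: [0.7, 0.0, -0.5]
gripper_width: 0.704
gripper_force: 0.0
```

Call:
servo_tool(slide=[[0,0,0],[0,0,0],[0,0,0],[0,0,0],[0,0,0]], spin=[0,0,0,0,0], grip=[1,1,1,1,1])

```text
time_s: 8.03
tcp_pos: [0.5426, 0.1944, 0.0452]
ee_rot: [[-0.998, -0.062, 0.0], [-0.062, 0.998, 0.0], [-0.0, 0.0, -1.0]]
wrist_force: [-0.4, -0.1, 0.2]
gripper_width: 0.325
gripper_force: 0.0
```

```bash
python3 -c "
from h import *
to([.541,.193,.15])"
```

```text
t 8.0333 tcp [0.54258248 0.19442537 0.04523446] tub [-0.135   0.358   0.0452] F [-0.4 -0.1  0.2] w 0.3251906230370896 0.0
tool y heading 93.56 slide [ 0.0017 -0.0013 -0.1048]
```

Call:
servo_tool(slide=[[0.001,-0.001,0.0035],[0.001,-0.001,0.0035],[0.001,-0.001,0.0035],[0.001,-0.001,0.0035],[0.001,-0.001,0.0035]], spin=[0,0,0,0,0], grip=[0.7,1,1,1,1])

```text
time_s: 8.45
tcp_pos: [0.5415, 0.1933, 0.0415]
ee_rot: [[-0.998, -0.062, -0.0], [-0.062, 0.998, -0.0], [0.0, -0.0, -1.0]]
wrist_force: [1.5, -1.2, -0.9]
gripper_width: 0.183
gripper_force: 30.0
```

Call:
servo_tool(slide=[[0,0,0],[0,0,0],[0,0,0],[0,0,0],[0,0,0]], spin=[0,0,0,0,0], grip=[1,1,1,1,1])

```text
time_s: 8.87
tcp_pos: [0.5416, 0.1933, 0.0416]
ee_rot: [[-0.998, -0.062, -0.0], [-0.062, 0.998, -0.0], [0.0, -0.0, -1.0]]
wrist_force: [-0.1, 0.6, -2.0]
gripper_width: 0.181
gripper_force: 30.0
```

```bash
python3 -c "
from h import *
to([.541,.193,.15])"
```

```text
t 8.8667 tcp [0.54158636 0.19332217 0.04161482] tub [-0.1357  0.3567  0.0416] F [-0.1  0.6 -2. ] w 0.18123538569301129 29.966866839677095
tool y heading 93.55 slide [ 0.0006 -0.0003 -0.1084]
```

Call:
servo_tool(slide=[[0,0,-0.015],[0,0,-0.04],[0,0,-0.065],[0,0,-0.09],[0,0,-0.105]], spin=[0,0,0,0,0], grip=[1,1,1,1,1])

```text
time_s: 9.28
tcp_pos: [0.5426, 0.1938, 0.1496]
ee_rot: [[-0.998, -0.063, 0.004], [-0.063, 0.998, 0.002], [-0.004, 0.002, -1.0]]
wrist_force: [1.3, 0.0, -0.9]
gripper_width: 0.18
gripper_force: 30.0
```

Call:
servo_tool(slide=[[-0.001,-0.015,0],[-0.002,-0.04,0],[-0.003,-0.065,0],[-0.004,-0.09,0],[-0.004,-0.115,0]], spin=[0,0,0,0,0], grip=[1,1,1,1,1])

```text
time_s: 9.7
tcp_pos: [0.552, 0.077, 0.1457]
ee_rot: [[-0.998, -0.062, -0.002], [-0.062, 0.998, -0.0], [0.002, -0.0, -1.0]]
wrist_force: [1.0, 0.6, -1.5]
gripper_width: 0.178
gripper_force: 30.0
```

Call:
servo_tool(slide=[[-0.001,-0.028,0],[-0.002,-0.056,0],[-0.003,-0.084,0],[-0.004,-0.112,0],[-0.005,-0.14,0]], spin=[0,0,0,0,0], grip=[1,1,1,1,1])

```text
time_s: 10.12
tcp_pos: [0.5654, -0.0626, 0.1456]
ee_rot: [[-0.998, -0.062, -0.002], [-0.062, 0.998, -0.0], [0.002, 0.0, -1.0]]
wrist_force: [0.5, 0.2, -0.7]
gripper_width: 0.182
gripper_force: 30.0
```

Call:
servo_tool(slide=[[-0.001,-0.028,0],[-0.002,-0.056,0],[-0.003,-0.084,0],[-0.004,-0.11,0],[-0.0045,-0.126,0]], spin=[4,8,12,16,18.8], grip=[1,1,1,1,1])

```text
time_s: 10.53
tcp_pos: [0.5776, -0.189, 0.1454]
ee_rot: [[-0.963, 0.268, -0.002], [0.268, 0.963, 0.0], [0.002, -0.0, -1.0]]
wrist_force: [0.9, -0.5, -2.0]
gripper_width: 0.177
gripper_force: 30.0
```

Call:
servo_tool(slide=[[0,0,0],[0,0,0],[0,0,0],[0,0,0],[0,0,0]], spin=[0,0,0,0,0], grip=[1,1,1,1,1])

```text
time_s: 10.95
tcp_pos: [0.5786, -0.1852, 0.1466]
ee_rot: [[-0.965, 0.262, -0.0], [0.262, 0.965, 0.0], [0.0, 0.0, -1.0]]
wrist_force: [-0.5, 0.2, -2.3]
gripper_width: 0.178
gripper_force: 30.0
```

```bash
python3 - <<'E'
from h import *
to(untub(0,0,.105))
im=[]
for n in('scene','top'):
    c=capture(n);X=cloud(c);hsv=cv2.cvtColor(c['pixels'],cv2.COLOR_BGR2HSV);H,S,V=cv2.split(hsv)
    d=np.linalg.norm(X[...,:2]-TUB,axis=-1)
    m=(H>22)&(H<36)&(S>120)&(d<.15)&(X[...,2]>.09)&(X[...,2]<.15);print(n,m.sum())
    if m.sum()>50: print(fit(X[m],-15),X[m][:,2].min(),X[m][:,2].max(), np.linalg.lstsq(np.c_[X[m][:,:2],np.ones(m.sum())],X[m][:,2],rcond=None)[0])
    im.append(cv2.resize(c['pixels'],(400,300)))
    print([(round(d['conf'],2),tub(np.array(d['point'])).round(3).tolist()) for d in tip_of('lid',n)])
cv2.imwrite('pics/c4.png',np.hstack(im))
E
```

```text
t 10.95 tcp [ 0.57860977 -0.18524563  0.14659159] tub [-0.0004  0.0012  0.1466] F [-0.5  0.2 -2.3] w 0.1779621730656724 29.966858960688114
tool y heading 74.84 slide [-0.0004 -0.0012  0.0416]
scene 1408
(np.float64(0.025156268134027486), np.float64(-16.0), array([ 0.5801, -0.185 ]), np.float64(0.1268), np.float64(0.1984)) 0.11506505248456343 0.14980805734567815 [-0.00203339 -0.00201527  0.12110163]
[(0.84, [0.0, 0.001, 0.104])]
top 391
(np.float64(0.0026016263952600544), np.float64(-12.25), array([ 0.5118, -0.217 ]), np.float64(0.025), np.float64(0.1043)) 0.1162501509046154 0.12254557663381989 [-0.00180411  0.0004583   0.12028344]
[(0.64, [0.071, 0.401, 0.0])]
```

View pics/c4.png

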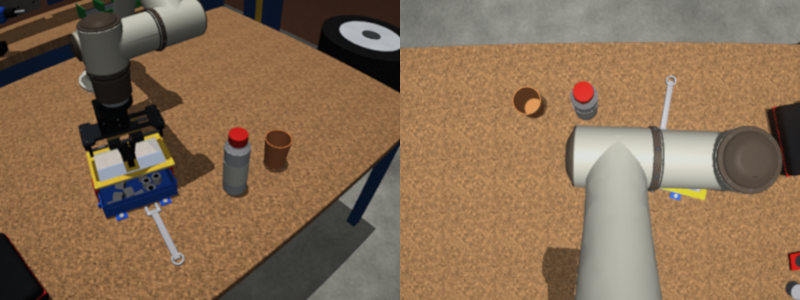

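The lid hangs level over the tub, aligned to within about 1 mm, and the bystanders haven't moved. I'll lower it onto the ramps.

Call:
servo_tool(slide=[[0,-0.001,0.01],[0,-0.001,0.02],[0,-0.001,0.03],[0,-0.001,0.04],[0,-0.001,0.045]], spin=[0,0,0,0,0], grip=[1,1,1,1,1])

```text
time_s: 11.57
tcp_pos: [0.5772, -0.1869, 0.0991]
ee_rot: [[-0.965, 0.263, -0.004], [0.263, 0.965, 0.001], [0.004, -0.0, -1.0]]
wrist_force: [0.1, -0.8, -1.8]
gripper_width: 0.183
gripper_force: 30.0
```

Call:
servo_tool(slide=[[0,0,0.002],[0,0,0.004],[0,0,0.006],[0,0,0.006],[0,0,0.006]], spin=[0,0,0,0,0], grip=[1,1,1,1,1])

```text
time_s: 11.98
tcp_pos: [0.5792, -0.1868, 0.0962]
ee_rot: [[-0.965, 0.263, 0.002], [0.263, 0.965, 0.0], [-0.002, 0.001, -1.0]]
wrist_force: [0.6, 2.5, -0.5]
gripper_width: 0.18
gripper_force: 30.0
```

```bash
python3 -c "
from h import *
to(untub(0,0,.0806))"
```

```text
t 11.9833 tcp [ 0.57920039 -0.186804    0.09624964] tub [ 0.0006 -0.0002  0.0962] F [ 0.6  2.5 -0.5] w 0.17965018692712842 29.972731126472354
tool y heading 74.78 slide [0.0006 0.0002 0.0156]
```

Call:
servo_tool(slide=[[0,0.0005,0.001],[0,0.0005,0.002],[0,0.0005,0.003],[0,0.0005,0.004],[0,0.0005,0.004]], spin=[0,0,0,0,0], grip=[1,1,1,1,1])

```text
time_s: 12.4
tcp_pos: [0.5795, -0.187, 0.0929]
ee_rot: [[-0.965, 0.262, 0.003], [0.262, 0.965, -0.001], [-0.003, -0.0, -1.0]]
wrist_force: [0.7, 1.3, 6.0]
gripper_width: 0.176
gripper_force: 30.0
```

Call:
servo_tool(slide=[[0,0,0.001],[0,0,0.002],[0,0,0.003],[0,0,0.004],[0,0,0.004]], spin=[0,0,0,0,0], grip=[1,1,1,1,1])

```text
time_s: 12.82
tcp_pos: [0.5802, -0.1873, 0.0901]
ee_rot: [[-0.965, 0.262, 0.004], [0.262, 0.965, -0.002], [-0.005, -0.001, -1.0]]
wrist_force: [-1.2, 1.0, 9.2]
gripper_width: 0.179
gripper_force: 30.0
```

```bash
python3 -c "
from h import *
to(untub(0,0,.0806))"
```

```text
t 12.8167 tcp [ 0.58018546 -0.18729326  0.09011997] tub [ 0.0016 -0.0004  0.0901] F [-1.2  1.   9.2] w 0.17885535699007776 29.99865498393774
tool y heading 74.81 slide [0.0017 0.0004 0.0095]
```

Call:
servo_tool(slide=[[0.001,0,0.001],[0.001,0,0.002],[0.001,0,0.003],[0.001,0,0.004],[0.001,0,0.004]], spin=[0,0,0,0,0], grip=[1,1,1,1,1])

```text
time_s: 13.23
tcp_pos: [0.5795, -0.186, 0.0852]
ee_rot: [[-0.965, 0.262, 0.005], [0.262, 0.965, -0.0], [-0.005, 0.001, -1.0]]
wrist_force: [1.9, 5.8, 7.0]
gripper_width: 0.183
gripper_force: 30.6
```

Call:
servo_tool(slide=[[0,0,0.001],[0,0,0.002],[0,0,0.003],[0,0,0.003],[0,0,0.003]], spin=[0,0,0,0,0], grip=[1,1,1,1,1])

```text
time_s: 13.65
tcp_pos: [0.5782, -0.1863, 0.0805]
ee_rot: [[-0.965, 0.263, 0.001], [0.263, 0.965, -0.0], [-0.001, 0.0, -1.0]]
wrist_force: [2.5, 0.7, -0.2]
gripper_width: 0.181
gripper_force: 30.0
```

```bash
python3 -c "
from h import *
to(untub(0,0,.0806))"
```

```text
t 13.65 tcp [ 0.57824673 -0.18630612  0.08051604] tub [-0.0005  0.0001  0.0805] F [ 2.5  0.7 -0.2] w 0.18065148161241798 29.988992912694812
tool y heading 74.75 slide [-0.0005 -0.0001 -0.0001]
```

The force dropped away and the lid is at its seat height. Now I'll press firmly.

Call:
servo_tool(slide=[[0,0,0.001],[0,0,0.002],[0,0,0.003],[0,0,0.004],[0,0,0.004]], spin=[0,0,0,0,0], grip=[1,1,1,1,1])

```text
time_s: 14.07
tcp_pos: [0.5783, -0.1864, 0.0804]
ee_rot: [[-0.965, 0.262, 0.002], [0.262, 0.965, -0.001], [-0.002, -0.0, -1.0]]
wrist_force: [-4.4, 5.6, 18.1]
gripper_width: 0.181
gripper_force: 30.0
```

Call:
servo_tool(slide=[[0,0,0],[0,0,0],[0,0,0],[0,0,0],[0,0,0]], spin=[0,0,0,0,0], grip=[1,1,1,1,1])

```text
time_s: 14.48
tcp_pos: [0.5783, -0.1864, 0.0804]
ee_rot: [[-0.965, 0.262, 0.002], [0.262, 0.965, -0.001], [-0.002, -0.0, -1.0]]
wrist_force: [-3.9, 5.3, 18.3]
gripper_width: 0.181
gripper_force: 30.0
```

```bash
python3 - <<'E'
from h import *
to(untub(0,0,.0806))
c=capture('scene');X=cloud(c);H,S,V=cv2.split(cv2.cvtColor(c['pixels'],cv2.COLOR_BGR2HSV))
d=np.linalg.norm(X[...,:2]-TUB,axis=-1)
m=(H>22)&(H<36)&(S>120)&(d<.15)&(X[...,2]>.04)&(X[...,2]<.08);T=tub(X[m])
print(fit(X[m],-15),np.median(T[:,2]),np.linalg.lstsq(np.c_[T[:,:2],np.ones(len(T))],T[:,2],rcond=None)[0])
r=((H<6)|(H>174))&(S>130)&(d<.15)&(X[...,2]>.02);T=tub(X[r])
for s in(1,-1):
    q=T[T[:,1]*s>.06];print('catch',s,len(q),q.mean(0),q.min(0),q.max(0))
print([(round(d['conf'],2),tub(np.array(d['point'])).round(4).tolist()) for d in tip_of('lid','scene')])
for n in('spray_can','cup'):print(n,[(round(d['conf'],2),np.round(d['point'],3)) for d in tip_of(n,'scene')][:1])
cv2.imwrite('pics/e.png',cv2.resize(c['pixels'][150:300,90:290],(800,600),interpolation=2))
E
```

```text
t 14.4833 tcp [ 0.57828677 -0.18637328  0.08036715] tub [-0.0004  0.      0.0804] F [-3.9  5.3 18.3] w 0.18082852350891257 30.000820783898234
tool y heading 74.81 slide [-0.0004 -0.     -0.0002]
(np.float64(0.023996366680595533), np.float64(-16.75), array([ 0.5839, -0.1872]), np.float64(0.1199), np.float64(0.2001)) 0.05412942666967827 [-0.00150423 -0.00116374  0.05444056]
catch 1 89 [0.00416308 0.10264976 0.06440857] [-0.02061908  0.09777857  0.04798548] [0.02141849 0.1077141  0.07244249]
catch -1 81 [ 0.00474649 -0.10093513  0.06459515] [-0.01851913 -0.10505199  0.04234709] [ 0.020568   -0.09646928  0.07311524]
[(0.71, [-0.0024, -0.0, 0.0379])]
spray_can [(0.7, array([0.742, 0.033, 0.002]))]
cup [(0.96, array([ 0.75 ,  0.179, -0.001]))]
```

View pics/e.png

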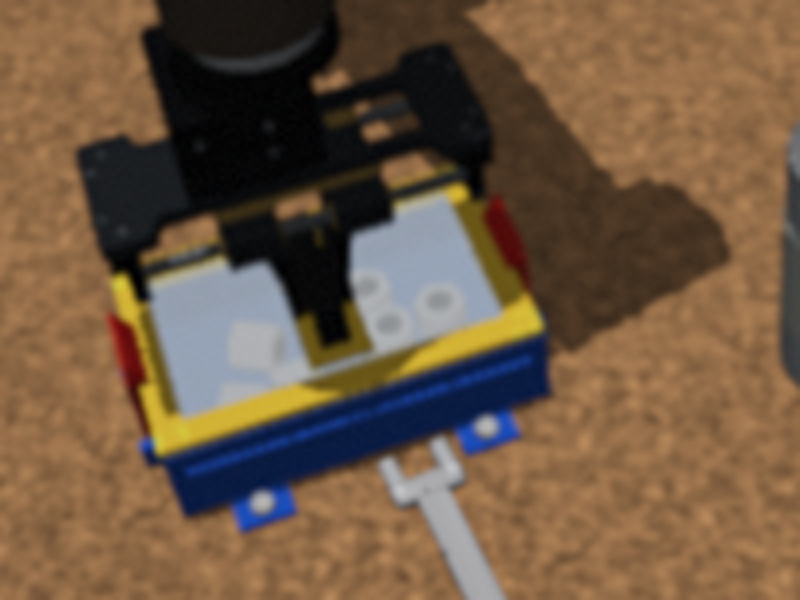

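The lid is seated level, with its origin about 39 mm above the bench. Both red catches, at about (510,240) and (125,360) in the crop, lean in over the yellow rim. The push is about 18 N, and the nuts show flat through the lid.

```bash
python3 -c "
from station import *
print(finish_job())"
```

```text
the job is handed in; nothing more can be done
None
```

The job is handed in: the nine nuts lie in one layer across both halves of the tub, the lid is seated with both catches over its rim, and the arm is still holding it down at about 18 N, with the spray can, cup and spanner left where they were; no verdict came back.

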